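Dial a shaker jar to its largest opening and shake its steel balls into the box

TASK

Three clear jars with white dial lids lie in the sloping rack; take the one with the four steel balls. While it lies in its cradle turn its dial so that the largest opening is fully at the pouring window on the jar's lower side; then lift the jar out, dip its mouth over the open wooden box and shake all four balls into the box, letting none fall on the bench. Lay the empty jar back down in the cradle it came from, lid end up as before, setting it in rather than dropping it, and leave the other jars, the box and the things lying about where they are.

Things in the scene. Friction and masses are not known exactly. Their poses are not given: they have to be found in the camera images.
- jar: The jar to empty: clear, octagonal, 52 mm across flats, body 95 mm long, 117 mm with lid, about 0.25 kg filled; the only one holding steel balls. Origin: centre of its bottom; z axis to the lid, y axis level, square to its side flats (21 mm wide, y = +-26 mm). In the rack z rises at 45 deg towards the rack's -x and its -x side lies underneath. The jar cannot turn about its axis in the cradle.
- jar_mouth (a point): Point on the jar's axis at the outer face of the lid, 115 mm from the bottom.
- jar_window (a point): Centre of the pouring window, the only gap in the fixed plate under the dial: a sector of 96 deg from 4 to 23.5 mm from the axis, on the jar's -x (lower) side, flush with the wall inside. It stays the lowest part of the mouth when the lid end is dipped with the jar's y axis kept level.
- dial (a joint): Turn of that jar's dial, rad. 0: largest opening squarely over the window. Grows as the dial turns anticlockwise seen facing the lid (right-handed about the jar's z). 1.57: the 10 mm hole is at the window, 3.14: the five small holes. Range -0.5 to 3.5; light rub (0.025 N m), stays where left.
- dial_grip (a point): On the jar's axis, half-way up the dial's ribbed skirt, 106 mm from the jar's bottom. The dial is white, round, 62 mm across, 18 mm deep (97 to 115 mm from the bottom). Its flat face has a large 96 deg sector opening, a 10 mm hole a quarter turn from it, five 4.5 mm holes opposite it and a blank quarter.
- ball1: A steel ball, 14 mm across, 11 g, in the jar; origin at its centre. It passes only the dial's largest opening.
- ball2: A steel ball, 14 mm across, 11 g, in the jar; origin at its centre. It passes only the dial's largest opening.
- ball3: A steel ball, 14 mm across, 11 g, in the jar; origin at its centre. It passes only the dial's largest opening.
- ball4: A steel ball, 14 mm across, 11 g, in the jar; origin at its centre. It passes only the dial's largest opening.
- box: Open box of pale wood with finger-jointed corners, 220 x 100 mm outside (long side along its x), 50 mm high, walls and floor 8 mm, loose, 0.45 kg. Origin: centre of its underside.
- rack: Fixed plywood rack of three sloping cradles at y = -95, 0, 95 mm; each a flat bed between two low rails with a ledge at the bottom. Jars lie in them at 45 deg, lid end up towards the rack's -x, bottoms centred at x = 0, 55 mm above the bench. The bed runs under the lowest 65 mm of a jar; the rails stay 18 mm below its axis, so the side flats are free. Origin: bench below the middle jar's bottom.
- plug_jar: A like jar filled with small wooden plugs, to be left alone. Origin and axes as for the jar.
- screw_jar: A like jar half filled with brass screws, to be left alone. Origin and axes as for the jar.
- glue: White glue bottle with a green cap, 56 mm across, 155 mm high, standing by the box. Origin: centre of its underside.
- box_lid: The box's lid, a wooden board 205 x 86 x 5 mm lying beside the box (long side along its x). Origin: centre of its underside.
- screwdriver: Screwdriver lying at the rack's lid side, 190 mm long along its x. Origin near its middle, underneath.
- sanding_block: Cork sanding block, 105 x 62 x 34 mm. Origin: centre of its underside.
- test_print: Grey stepped plastic print, 50 x 50 x 66 mm, at the rack's low side. Origin: centre of its underside.
- tape: Roll of masking tape lying flat, 80 mm across, 22 mm high. Origin: centre of its underside.
Things that resemble listed ones, but are neither listed nor needed, are in the scene too. What is shaped like the jar but blue or turquoise is not meant.

How it is judged:
On the way, in this order (a step that is already met when the one before it is completed fails the run):
1. the jar's dial is turned to the largest opening (within 0.2 rad) while the jar lies in its cradle (value of joint dial between -0.2 and 0.2 rad and distance of jar from where it was at the start of the episode below 0.03 m), for 0.2 s.
2. the jar is dipped mouth down over the box (angle between jar's own z axis and vertical above 1.6 rad and horizontal distance between jar_mouth and box below 0.14 m), for 0.1 s.
3. all four balls are in the box (x of ball1 in the frame of box between -0.105 and 0.105 m and y of ball1 in the frame of box between -0.045 and 0.045 m and z of ball1 in the frame of box between 0.008 and 0.05 m and x of ball2 in the frame of box between -0.105 and 0.105 m and y of ball2 in the frame of box between -0.045 and 0.045 m and z of ball2 in the frame of box between 0.008 and 0.05 m and x of ball3 in the frame of box between -0.105 and 0.105 m and y of ball3 in the frame of box between -0.045 and 0.045 m and z of ball3 in the frame of box between 0.008 and 0.05 m and x of ball4 in the frame of box between -0.105 and 0.105 m and y of ball4 in the frame of box between -0.045 and 0.045 m and z of ball4 in the frame of box between 0.008 and 0.05 m), for 0.2 s.
At the end, for the whole second after the job is handed in: All four balls are in the box; the jar lies at rest in its own cradle, within 12 mm of where it began and at 45 degrees within 6 (all of step 3 and distance of jar from where it was at the start of the episode below 0.012 m and angle between jar's own z axis and vertical between 0.68 and 0.89 rad and linear speed of jar below 0.02 m/s); the robot touches nothing.
It fails at once if a ball falls on the bench (height (world z) of any of ball1, ball2, ball3, ball4 below 0.0105 m).
It fails at once if another jar is pushed more than 20 mm (distance of any of plug_jar, screw_jar from where it was at the start of the episode above 0.02 m).
It fails at once if the box is pushed more than 40 mm or tipped (distance of box from where it was at the start of the episode above 0.04 m or angle between box's own z axis and vertical above 0.25 rad).
It fails at once if something else on the bench is moved more than 30 mm (distance of any of glue, box_lid, screwdriver, sanding_block, test_print, tape from where it was at the start of the episode above 0.03 m).
It fails at once if the jar is dropped or banged into the rack (over 60 N) (contact force between jar and rack above 60 N).
It also fails if it takes over 67 s, if anything falls off the work surface, if the arm or the gripper's body presses on something with over 40 N, if the wrist force passes 120 N, or if a joint passes its speed limit or range.

ROBOT

A 7-joint arm with a two-finger parallel gripper is mounted at the origin on the work surface. World frame = base frame: x ahead of the robot, y to its left, z up, the work surface at z = 0. Lengths are in m, angles in rad, forces in N, time in s.
With the tool pointing down it reaches from about 0.425 to 0.95 m from the base axis. Payload 4.7 kg.
Tool frame: the origin (TCP) lies on the centre line of the jaws, within the pads' length; the fingertips stand 25 mm ahead of it and the grasp point (between the pads) lies 6 mm ahead of it (robot.tip_extent is the distance from the TCP to the fingertips, in m); z points along the fingers, y is the line along which they close (so a half turn about z gives the same grasp; the last joint's range is limited). The gripper opens to 87 mm and grips with 3 to 60 N. Pads are 19 mm wide; open, the fingers measure 117 mm over their backs; the gripper's body (75 mm by 190 mm) begins 51 mm behind the grasp point.
Start: joints at [1.235, 0.469, -0.049, 1.532, 0.024, 1.141, -0.082], TCP at [0.204, -0.643, 0.248] pointing down, gripper open.
Joint ranges: [-2.59, 2.59], [-0.33, 1.99], [-1.39, 1.29], [0.1, 2.45], [-1.04, 4.18], [0.21, 1.99], [-2.66, 2.66]. Speed limits (rad/s): [2.57, 2.57, 3.14, 3.14, 3.14, 3.14, 3.14].

INTERFACE

Orientations are given as a rotation vector (axis times angle).
In Python, from bench import robot, cams gives the robot as it stands.
- The arm moves only by the shell command python3 -m handwheel 'ROWS' [OPENING] [FORCE]. ROWS is text: rows parted by semicolons, each of 6 numbers parted by spaces: the shift along the tool's x, y, z in mm, then the turn, a rotation vector about the tool's x, y, z in rad. A call has 1 to 12 rows; each row is the pose to reach, as a shift and turn from the pose commanded when the call began, along the tool's axes at that moment; what a row does not reach only later rows make up. A row lasts 1/8 s, in which the tool goes at most 62.5 mm and 10.7 degrees, less where a joint would pass 70% of its speed; a pose out of reach is approached as far as the arm can. A call with a gripper value outside its range is refused whole. OPENING is the finger opening in mm, from 0 to 87, set as the call begins (- or left out, the last holds). The fingers move at their own pace and stop on an object; FORCE is the grip in N (left out, the last holds). Time passes only in rows, so rows that repeat a pose let the fingers close. It gives the time, the measured TCP pose, the force, the opening and the grip force at its end, in the units of the state.
- robot.read_state(): the state, without advancing time (a new reading comes with each control period).
- cams.get_image(name): name is "scene" or "top" or "wrist"; returns a dict with "img" (480x640x3 uint8, red, green, blue), "fovy" (degrees; the focal length in pixels is half the picture's height over the tangent of half this angle, whatever the lens; pixels are square), "cx", "cy" (the principal point, pixels), "world_to_cam" (4x4, takes a point from world to camera coordinates). Camera axes: x right, y down, z forward; pixel columns grow to the right and rows downward; lengths in m; the calibration is good to about 2 mm. The wrist camera is an equidistant fisheye: a pixel r from the principal point sees the ray r / f radians off the axis. A picture is of the moment at which its call begins. There is no depth.
- robot.hand_in(): hands the job in; it is judged then, once.
The state is a dict: "t": time; "qpos": joint angles; "joint_vel": joint speeds; "joint_torque": joint torques, N m; "ee_pos": TCP position; "ee_rot": TCP orientation; "wrist_force": force on the tool from outside, world axes, zero at the start; "wrist_torque": the same for the moment, N m; "grip_width": finger opening in m; "grip_force": force on a finger pad.
Only numpy, scipy, OpenCV 4.12 (cv2) and the standard library are available. Lean on these libraries where they do the work, as an engineer would, in place of code of your own. Each camera call takes 0.05 s, during which the arm holds its last target. There are 200 camera calls.

## Working session

There is one attempt and no reset: what is moved stays moved. The work goes in short steps, Python scripts to look and compute and a shell command to move; the robot and the scene stay as the last step left them, time stands still between calls to the robot, and variables do not carry over. Pictures are saved under pics/ and viewed, at most 10 in all, crops included, and the job is handed in when it is done.

```bash
mkdir -p pics; ls
python3 - <<'E'
from bench import robot,cams
import cv2,numpy as np
for n in("scene","top"):
    d=cams.get_image(n);cv2.imwrite(f"pics/{n}0.png",d["img"][:,:,::-1])
    W=d["world_to_cam"];print(n,d["fovy"],d["cx"],d["cy"],np.round(W,3).tolist(),np.round(-W[:3,:3].T@W[:3,3],3))
s=robot.read_state();print(s["t"],s["ee_pos"],s["ee_rot"])
E
```

```text
pics
scene 55.55079390213535 315.65634457398914 240.448965590517 [[0.843, 0.538, 0.01, -0.41], [0.363, -0.555, -0.748, -0.147], [-0.397, 0.634, -0.663, 1.238], [0.0, 0.0, 0.0, 1.0]] [ 0.891 -0.646  0.715]
top 42.263708293735064 329.59626387501083 248.1209127131105 [[0.017, -1.0, 0.013, -0.078], [-0.987, -0.019, -0.161, 0.545], [0.161, -0.011, -0.987, 1.42], [0.0, 0.0, 0.0, 1.0]] [ 0.311 -0.053  1.49 ]
0.1 [ 0.20371331 -0.64301038  0.24660525] [-3.10299490e+00 -4.79798764e-01  5.24124566e-04]
```

View pics/scene0.png

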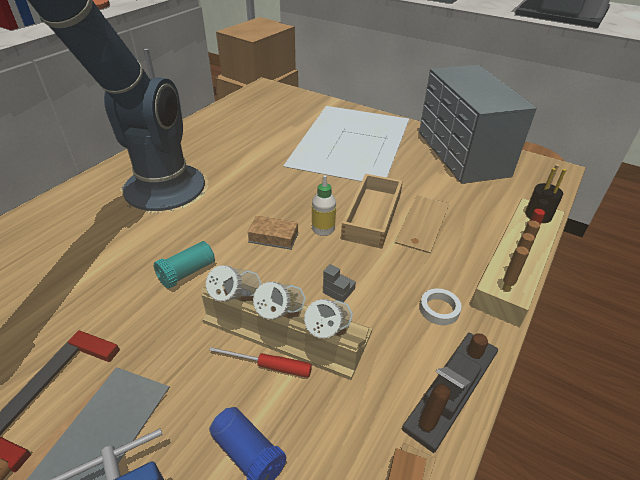

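View pics/top0.png

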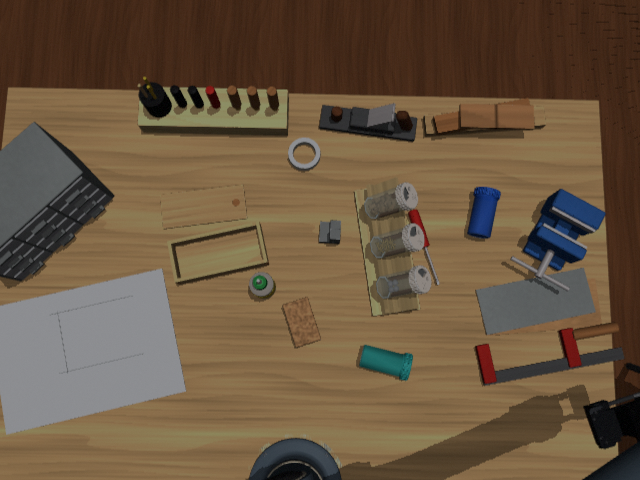

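The scene view shows the three dial lids at about (222,284), (271,299) and (323,318). In the top view they are at (405,195), (411,238) and (419,282), and the box is at (218,253). The blue and turquoise jars are excluded. I'll enlarge the three candidates.

Run:
```python
import cv2,numpy as np
a=cv2.imread("pics/scene0.png")[250:380,190:390];b=cv2.imread("pics/top0.png")[175:320,350:440]
a=cv2.resize(a,(800,520),interpolation=cv2.INTER_CUBIC)[:,:]
b=cv2.resize(b,None,fx=4,fy=4,interpolation=cv2.INTER_CUBIC)
a=cv2.resize(a,(440,286));
A=cv2.resize(cv2.imread("pics/scene0.png")[255:345,195:365],(440,233),interpolation=cv2.INTER_CUBIC)
c=np.zeros((580,800,3),np.uint8);c[:580,:360]=b[:580];c[:233,360:]=A
g=cv2.resize(cv2.imread("pics/top0.png")[175:305,355:435],(0,0),fx=2,fy=2)
cv2.imwrite("pics/crop1.png",c)
```

```text
(no output)
```

View pics/crop1.png

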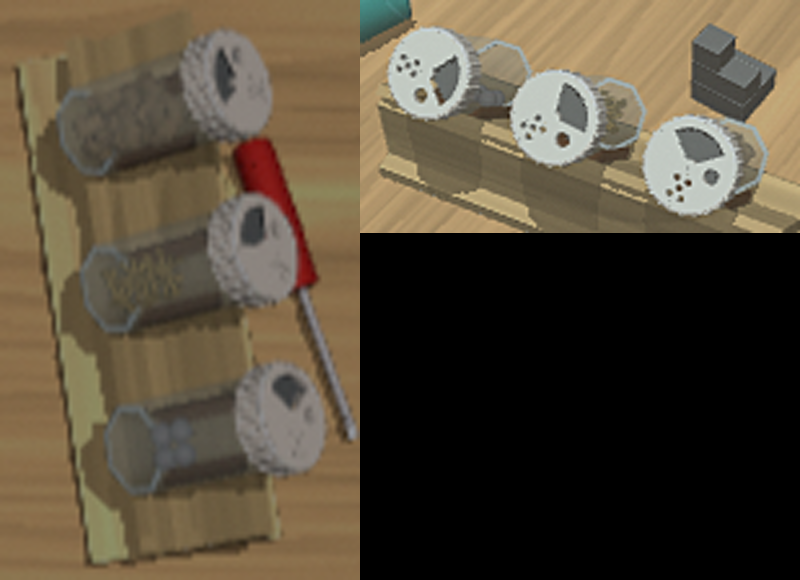

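The ball jar is the near one, lid at scene (222,284) and top (419,282). Its four grey balls show at crop (175,440). The middle jar holds brass screws and the far one holds plugs. Next I'll measure the lid poses, dial angle and box.

```bash
cat > h.py <<'E'
import cv2,numpy as np
from bench import robot,cams
from scipy.spatial.transform import Rotation as R
def ray(d,uv):
    f=240/np.tan(np.radians(d["fovy"])/2); W=np.array(d["world_to_cam"])
    v=np.array([(uv[0]-d["cx"])/f,(uv[1]-d["cy"])/f,1.]); Rm=W[:3,:3]
    return -Rm.T@W[:3,3], Rm.T@v
def plane(d,uv,p0,n):
    o,v=ray(d,uv); return o+v*(np.dot(np.array(p0)-o,n)/np.dot(v,n))
def tri(a,ua,b,ub):
    A=np.zeros((3,3));y=np.zeros(3)
    for d,u in((a,ua),(b,ub)):
        o,v=ray(d,u);v/=np.linalg.norm(v);P=np.eye(3)-np.outer(v,v);A+=P;y+=P@o
    return np.linalg.solve(A,y)
def blobs(m,amin):
    n,l,s,c=cv2.connectedComponentsWithStats(m.astype(np.uint8))
    return [(s[i,4],c[i],l==i) for i in range(1,n) if s[i,4]>=amin]
E
python3 - <<'E'
from h import *
S=cams.get_image("scene");T=cams.get_image("top")
def lids(d,roi):
    h=cv2.cvtColor(d["img"],cv2.COLOR_RGB2HSV);x0,y0,x1,y1=roi
    m=np.zeros(h.shape[:2],bool);m[y0:y1,x0:x1]=((h[...,1]<40)&(h[...,2]>(175 if d is S else 125)))[y0:y1,x0:x1]
    out=[]
    for a,c,l in blobs(m,150):
        cnt=max(cv2.findContours(l.astype(np.uint8),0,1)[0],key=len);hull=cv2.convexHull(cnt)
        e=cv2.fitEllipse(hull);out.append((a,np.round(e[0],1),np.round(e[1],1)))
    return out
print("scene",lids(S,(195,255,365,345)));print("top",lids(T,(375,170,440,310)))
n=[0,0,1]
for uv in [(167,240),(263,224),(268,263),(174,282)]: print(np.round(plane(T,uv,[0,0,.05],n),3))
for uv in [(222,284),(271,299),(323,318)]: print("lid",np.round(plane(S,uv,[0,0,.1363],n),3))
for uv in [(405,195),(411,238),(419,282)]: print("lidT",np.round(plane(T,uv,[0,0,.131],n),3))
E
```

```text
scene [(np.int32(642), array([221.3, 282.7]), array([31.2, 35. ])), (np.int32(736), array([269.9, 299.8]), array([34.4, 36. ])), (np.int32(814), array([322.3, 318.2]), array([36.8, 38.2]))]
top [(np.int32(279), array([406.5, 195.6]), array([20.7, 26.7])), (np.int32(262), array([413.9, 235.5]), array([17.3, 28.8])), (np.int32(301), array([420.2, 278.9]), array([21.3, 26.1]))]
[0.558 0.313 0.05 ]
[0.601 0.09  0.05 ]
[0.508 0.075 0.05 ]
[0.459 0.291 0.05 ]
lid [ 0.47  -0.277  0.136]
lid [ 0.562 -0.258  0.136]
lid [ 0.656 -0.245  0.136]
lidT [ 0.657 -0.235  0.131]
lidT [ 0.559 -0.248  0.131]
lidT [ 0.461 -0.266  0.131]
```

Run:
```python
from h import *
S=cams.get_image("scene");T=cams.get_image("top")
a=np.radians(9.4);rx=np.array([-np.sin(a),np.cos(a),0]);ry=np.array([-np.cos(a),-np.sin(a),0]);s=.5**.5
z=-rx*s+np.array([0,0,s]);x=rx*s+np.array([0,0,s]);print("z",z,"x",x,"y",ry)
p0=plane(S,(221.8,283.3),[0,0,.1363],[0,0,1])
i=S["img"].astype(int);g=i.max(2)
m=np.zeros(g.shape,bool);m[264:302,204:241]=(g<150)[264:302,204:241]
for n,c,l in blobs(m,3):
    p=plane(S,c,p0,z)-p0;u,v=p@x,p@ry
    print(n,np.round(c,1),"r mm",round(1000*np.hypot(u,v),1),"ang from -x",round(np.arctan2(-v,-u),2))
H=[((222+0),0)]
print("glue cap top",np.round(plane(T,(261,283),[0,0,.15],[0,0,1]),3),"glue scene base",np.round(plane(S,(323,228),[0,0,.0],[0,0,1]),3))
print("print",np.round(plane(T,(330,232),[0,0,.05],[0,0,1]),3))
b=cv2.resize(S["img"][262:305,200:262,::-1],None,fx=8,fy=8,interpolation=2);cv2.imwrite("pics/lid.png",b)
```

```text
z [ 0.1154889  -0.69761187  0.70710678] x [-0.1154889   0.69761187  0.70710678] y [-0.98657216 -0.16332596  0.        ]
61 [208.1 266.4] r mm 39.9 ang from -x -2.1
10 [231.6 267.7] r mm 32.2 ang from -x 2.85
57 [238.2 279.4] r mm 31.4 ang from -x 2.08
4 [211.5 276.5] r mm 23.3 ang from -x -1.8
137 [227.8 285.3] r mm 12.0 ang from -x 1.58
4 [213.  279.8] r mm 18.1 ang from -x -1.62
4 [216.5 278.5] r mm 13.3 ang from -x -1.95
4 [209.5 281. ] r mm 24.0 ang from -x -1.44
6 [215.2 282.8] r mm 12.7 ang from -x -1.34
3 [205.  287.3] r mm 32.9 ang from -x -1.06
21 [217.9 291.2] r mm 15.3 ang from -x -0.18
126 [234.6 296.6] r mm 33.5 ang from -x 1.13
74 [209.1 298.2] r mm 35.0 ang from -x -0.45
glue cap top [0.45 0.08 0.15] glue scene base [0.453 0.086 0.   ]
print [ 0.584 -0.069  0.05 ]
```

View pics/lid.png

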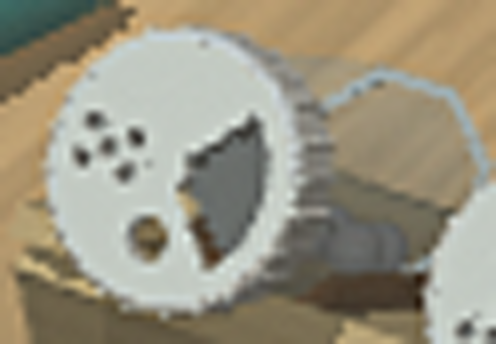

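Opening at angle 1.5 rad (crop centre (228,205); 10 mm hole at (148,238)), so the dial needs −1.5 rad, which is +1.5 about the tool z. I'll work out the approach.

```bash
cat >> h.py <<'E'
a=np.radians(9.4);rx=np.array([-np.sin(a),np.cos(a),0]);jy=np.array([-np.cos(a),-np.sin(a),0]);s=.5**.5
jz=-rx*s+np.array([0,0,s]);jx=rx*s+np.array([0,0,s])
F=np.array([.469,-.2755,.1363])   # face centre
def rot(z,y): return np.column_stack([np.cross(y,z),y,z])
def go(p,Rm):
    st=robot.read_state();C=R.from_rotvec(st["ee_rot"]).as_matrix()
    print("mm",np.round(C.T@(p-st["ee_pos"])*1000,1),"rad",np.round(R.from_matrix(C.T@Rm).as_rotvec(),3))
E
python3 - <<'E'
from h import *
dg=F-.009*jz
go(dg+.096*jz,rot(-jz,-jy)); go(dg+.096*jz,rot(-jz,jy))
E
```

```text
mm [ 355.1 -209.6   49.5] rad [ 0.558  0.644 -1.349]
mm [ 355.1 -209.6   49.5] rad [ 0.669 -0.579  1.615]
```

```bash
r='355 -210 50 .558 .644 -1.349'; python3 -m handwheel '355 -210 50 .558 .644 -1.349;355 -210 50 .558 .644 -1.349;355 -210 50 .558 .644 -1.349;355 -210 50 .558 .644 -1.349;355 -210 50 .558 .644 -1.349;355 -210 50 .558 .644 -1.349;355 -210 50 .558 .644 -1.349;355 -210 50 .558 .644 -1.349;355 -210 50 .558 .644 -1.349;355 -210 50 .558 .644 -1.349;355 -210 50 .558 .644 -1.349;355 -210 50 .558 .644 -1.349' 80 20
python3 - <<'E'
from h import *
dg=F-.009*jz
go(dg+.096*jz,rot(-jz,-jy));s=robot.read_state();print(np.round(s["qpos"],2),s["t"])
d=cams.get_image("wrist");print(d["fovy"],d["cx"],d["cy"]);cv2.imwrite("pics/w1.png",d["img"][:,:,::-1])
E
```

```text
t: 1.8
ee_pos: [0.4787, -0.3361, 0.1982]
ee_rot: [-1.595, -1.879, -0.658]
wrist_force: [-0.2, -0.1, 0.9]
grip_width: 0.08
grip_force: 0.0
mm [-0.3  0.3  0.1] rad [ 0.     0.002 -0.   ]
[ 1.1   0.77 -0.57  1.44 -0.18  1.57  0.76] 1.8
65.70646984690485 317.7052579366922 238.10456444491524
```

View pics/w1.png

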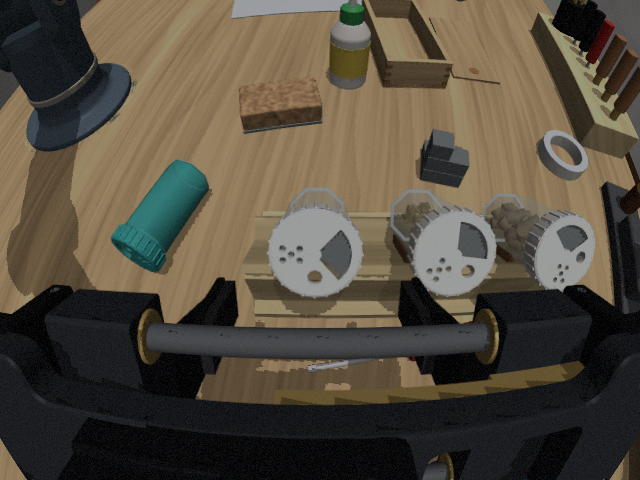

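The wrist view shows the ball jar's lid face at about (315,251), with opening (342,257), 10 mm hole (315,275) and small holes (291,253). I'll refine with fisheye rays.

```bash
cat >> h.py <<'E'
def fplane(d,uv,p0,n):
    f=240/np.tan(np.radians(d["fovy"])/2);W=np.array(d["world_to_cam"]);q=np.array([uv[0]-d["cx"],uv[1]-d["cy"]]);r=np.hypot(*q)
    t=r/f;v=W[:3,:3].T@np.array([*(np.sin(t)*q/max(r,1e-9)),np.cos(t)]);o=-W[:3,:3].T@W[:3,3]
    return o+v*(np.dot(p0-o,n)/np.dot(v,n))
E
python3 - <<'E'
from h import *
d=cams.get_image("wrist");h=cv2.cvtColor(d["img"],cv2.COLOR_RGB2HSV)
m=np.zeros(h.shape[:2],bool);m[200:305,260:600]=((h[...,1]<25)&(h[...,2]>185))[200:305,260:600]
for n,c,l in blobs(m,300):
    cnt=max(cv2.findContours(l.astype(np.uint8),0,1)[0],key=len);hull=cv2.convexHull(cnt)[:,0].astype(float)
    P=np.array([fplane(d,u,F,jz) for u in hull]);u,v=(P-F)@jx,(P-F)@jy
    (cc,rr)=cv2.minEnclosingCircle(np.float32(np.c_[u,v]*1000));k=np.linalg.lstsq(np.c_[2*u,2*v,np.ones(len(u))],u*u+v*v,rcond=None)[0]
    print(n,np.round(c),"circle x,y mm",cc,rr,"lsq",k[:2]*1000,"r",1000*np.sqrt(k[2]+k[0]**2+k[1]**2))
    if c[0]<380:
        c0=F+jx*k[0]+jy*k[1];print("face centre",c0)
        dm=np.zeros_like(m);cv2.fillPoly(t:=np.zeros(m.shape,np.uint8),[hull.astype(int)],1)
        for nn,cc,_ in blobs((t>0)&~m,8):
            p=fplane(d,cc,c0,jz)-c0;print(nn,np.round(cc),round(1000*np.linalg.norm(p),1),round(np.arctan2(-(p@jy),-(p@jx)),2))
E
cat > lid.py <<'E'
from h import *
d=cams.get_image("wrist");h=cv2.cvtColor(d["img"],cv2.COLOR_RGB2HSV)
print(h[235,315],h[220,330],h[250,280])
m=np.zeros(h.shape[:2],bool);m[195:310,255:600]=((h[...,1]<40)&(h[...,2]>h[235,315,2]-25))[195:310,255:600]
for n,c,l in blobs(m,300):
    cnt=max(cv2.findContours(l.astype(np.uint8),0,1)[0],key=len);hull=cv2.convexHull(cnt)[:,0].astype(float)
    P=np.array([fplane(d,u,F,jz) for u in hull]);u,v=(P-F)@jx,(P-F)@jy
    k=np.linalg.lstsq(np.c_[2*u,2*v,np.ones(len(u))],u*u+v*v,rcond=None)[0]
    print(n,np.round(c),"lsq",np.round(k[:2]*1000,1),"r",1000*np.sqrt(k[2]+k[0]**2+k[1]**2))
    if c[0]<380:
        c0=F+jx*k[0]+jy*k[1];print("face centre",np.round(c0,4))
        cv2.fillPoly(t:=np.zeros(m.shape,np.uint8),[hull.astype(int)],1)
        for nn,cc,_ in blobs((t>0)&~m,8):
            p=fplane(d,cc,c0,jz)-c0;print(nn,np.round(cc),round(1000*np.linalg.norm(p),1),round(np.arctan2(-(p@jy),-(p@jx)),2))
E
python3 lid.py
```

```text
[ 75   3 157] [ 75   3 158] [ 23   8 134]
5241 [311. 250.] lsq [3.5 1.6] r 31.145006096567293
face centre [ 0.467  -0.2733  0.1388]
34 [310. 206.] 30.8 -3.04
59 [326. 208.] 30.2 2.9
15 [296. 210.] 30.1 -2.75
18 [286. 216.] 30.4 -2.5
24 [345. 217.] 30.3 2.46
18 [277. 224.] 30.6 -2.25
20 [354. 226.] 30.3 2.21
1053 [337. 254.] 14.1 1.48
10 [270. 235.] 30.9 -1.97
12 [360. 237.] 30.5 1.92
13 [268. 247.] 30.7 -1.7
34 [282. 248.] 21.4 -1.73
33 [299. 248.] 10.7 -1.87
11 [362. 249.] 30.6 1.65
32 [291. 254.] 15.6 -1.52
12 [268. 258.] 30.8 -1.45
33 [282. 259.] 21.7 -1.36
35 [299. 260.] 11.3 -1.12
13 [362. 260.] 30.8 1.4
14 [271. 270.] 31.0 -1.17
13 [358. 272.] 31.0 1.13
162 [314. 276.] 16.6 -0.03
10 [278. 279.] 30.8 -0.92
8 [351. 281.] 30.9 0.88
24 [314. 296.] 31.0 -0.03
4308 [451. 253.] lsq [  2.3 -93. ] r 30.97111884830112
2673 [563. 254.] lsq [   1.4 -188.8] r 30.556662769097148
```

```bash
sed -i 's/np.radians(9.4)/np.radians(9.0)/; s/F=np.array.*/F=np.array([.4675,-.2739,.1375])/' h.py
python3 - <<'E'
from h import *
go(F-.003*jz,rot(-jz,-jy))
E
```

```text
mm [ 2.1 -1.  90.5] rad [-0.005  0.002  0.005]
```

```bash
python3 -m handwheel '2 -1 40 -.005 .002 .005;2 -1 70 -.005 .002 .005;2 -1 90 -.005 .002 .005;2 -1 90 -.005 .002 .005' 80 10 && python3 -m handwheel '0 0 0 0 0 0;0 0 0 0 0 0;0 0 0 0 0 0;0 0 0 0 0 0;0 0 0 0 0 0' 40 10
```

```text
t: 2.45
ee_pos: [0.4666, -0.2709, 0.135]
ee_rot: [-1.597, -1.872, -0.663]
wrist_force: [0.6, -0.6, 0.1]
grip_width: 0.0802
grip_force: 0.0
t: 3.08
ee_pos: [0.4674, -0.2729, 0.1357]
ee_rot: [-1.601, -1.873, -0.663]
wrist_force: [-0.3, -3.4, 4.2]
grip_width: 0.0612
grip_force: 10.0
```

```bash
python3 -m handwheel '0 0 0 0 0 .15;0 0 0 0 0 .3;0 0 0 0 0 .45;0 0 0 0 0 .6;0 0 0 0 0 .75;0 0 0 0 0 .9;0 0 0 0 0 1.05;0 0 0 0 0 1.2;0 0 0 0 0 1.35;0 0 0 0 0 1.5;0 0 0 0 0 1.54;0 0 0 0 0 1.54'
```

```text
t: 4.58
ee_pos: [0.4676, -0.2731, 0.1353]
ee_rot: [-2.348, -0.222, 0.059]
wrist_force: [0.4, -6.3, 1.6]
grip_width: 0.0617
grip_force: 10.0
```

```bash
python3 -m handwheel '0 0 0 0 0 0;0 0 0 0 0 0;0 0 -20 0 0 0;0 0 -60 0 0 0;0 0 -90 0 0 -.15;0 0 -90 0 0 -.3;0 0 -90 0 0 -.45;0 0 -90 0 0 -.6;0 0 -90 0 0 -.9;0 0 -90 0 0 -1.2;0 0 -90 0 0 -1.54;0 0 -90 0 0 -1.54' 82
python3 -m handwheel '0 0 0 0 0 -.3;0 0 0 0 0 -.3'
python3 - <<'E'
from h import *
d=cams.get_image("wrist");cv2.imwrite("pics/w2.png",d["img"][180:340,200:620,::-1])
go(F+.087*jz,rot(-jz,-jy))
E
sed -i 's/c\[0\]<380/c[0]<380 and n>1500/' lid.py; python3 lid.py | grep -v ' 3[01]\.'
```

```text
t: 6.08
ee_pos: [0.4771, -0.334, 0.1986]
ee_rot: [-1.743, -1.699, -0.584]
wrist_force: [0.8, 0.6, -0.0]
grip_width: 0.0819
grip_force: 0.0
t: 6.32
ee_pos: [0.477, -0.3342, 0.1986]
ee_rot: [-1.498, -1.975, -0.713]
wrist_force: [-0.5, 0.0, -0.9]
grip_width: 0.0818
grip_force: 0.0
mm [ 0.   0.1 -0.6] rad [-0.    -0.004  0.117]
[75  6 88] [ 90   3 157] [ 75   7 156]
6528 [316. 250.] lsq [4.8 1.3] r 33.754509402033875
face centre [ 0.4657 -0.2707  0.1409]
48 [350. 219.] 29.8 2.46
12 [326. 227.] 17.1 2.9
10 [311. 242.] 6.8 -2.57
9 [362. 242.] 29.9 1.88
9 [295. 252.] 13.7 -1.42
10 [363. 267.] 32.2 1.34
727 [314. 277.] 17.8 0.05
11 [271. 271.] 32.5 -1.02
12 [358. 278.] 33.2 1.08
10 [277. 282.] 33.7 -0.77
9 [351. 286.] 34.1 0.87
10 [340. 295.] 35.1 0.6
13 [330. 300.] 35.7 0.37
9 [318. 301.] 35.6 0.15
416 [566. 201.] lsq [  79.  -171.5] r 22.969271677903944
5826 [451. 260.] lsq [ 18.5 -91.5] r 46.21306774433037
2540 [555. 266.] lsq [   4.6 -182.5] r 32.780267241850524
```

View pics/w2.png

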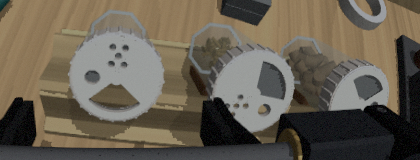

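The dial is now at about 0.05 rad: opening at the bottom, (116,97) in the crop, small holes at the top (118,56), jar still seated. Next I'll plan the body grasp.

Run:
```python
from h import *
B=F-.115*jz;up=np.array([0,0,1.])
go(np.array([.463,-.25,.30]),rot(-up,-jy)); go(B+.06*jz+.13*jx,rot(-jx,-jy))
M=rot(-up,-jy);p=np.array([.463,-.25,.30]);q=B+.06*jz+.13*jx
print("2nd",np.round(M.T@(q-p)*1000,1),R.from_matrix(M.T@rot(-jx,-jy)).as_rotvec())
```

```text
mm [131.5  14.  -10.8] rad [ 0.043 -0.788  0.105]
mm [128.8  14.5 141.9] rad [ 0.087 -1.572  0.087]
2nd [106.5   0.7 109.5] [ 1.76342731e-19 -7.85398163e-01  3.90945976e-18]
```

```bash
python3 -m handwheel '131 14 -11 .043 -.788 .105;131 14 -11 .043 -.788 .105;131 14 -11 .043 -.788 .105;131 14 -11 .043 -.788 .105;131 14 -11 .043 -.788 .105;131 14 -11 .043 -.788 .105' 76 && python3 -m handwheel '106 1 110 0 -.785 0;106 1 110 0 -.785 0;106 1 110 0 -.785 0;106 1 110 0 -.785 0;106 1 110 0 -.785 0;106 1 110 0 -.785 0'
python3 - <<'E'
from h import *
B=F-.115*jz
go(B+.06*jz+.13*jx,rot(-jx,-jy));go(B+.06*jz+.01*jx,rot(-jx,-jy));print(np.round(robot.read_state()["qpos"],2))
d=cams.get_image("wrist");cv2.imwrite("pics/w3.png",d["img"][:,:,::-1])
E
```

```text
t: 7.18
ee_pos: [0.4633, -0.2491, 0.3003]
ee_rot: [2.038, 2.388, -0.002]
wrist_force: [0.1, -0.1, -0.2]
grip_width: 0.0757
grip_force: 0.0
t: 7.92
ee_pos: [0.4475, -0.1442, 0.1873]
ee_rot: [1.596, 1.881, -0.666]
wrist_force: [-0.0, 0.2, -0.2]
grip_width: 0.0764
grip_force: 0.0
mm [-2.6 -0.5 -2. ] rad [-0.002 -0.002  0.007]
mm [ -2.8  -0.3 118. ] rad [-0.002 -0.002  0.007]
[ 0.24  0.32 -0.55  2.23  1.08  1.15 -0.88]
```

View pics/w3.png

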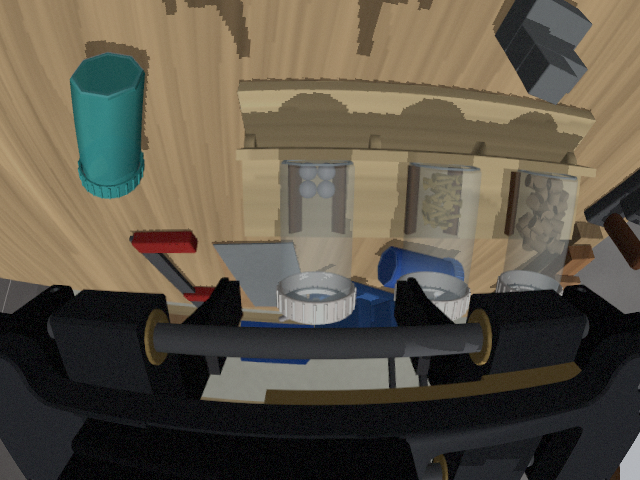

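The view from above the jar shows the four balls at (317,181). The jar axis at x≈317 lines up with the jaw middle (320). I'll go in and grip.

```bash
python3 -m handwheel '-3 0 50 0 0 .005;-3 0 90 0 0 .005;-3 0 108 0 0 .005;-3 0 115 0 0 .005;-3 0 115 0 0 .005' && python3 -m handwheel '0 0 0 0 0 0;0 0 0 0 0 0;0 0 0 0 0 0;0 0 0 0 0 0;0 0 0 0 0 0;0 0 0 0 0 0' 30 40
python3 -c "
from h import *
s=robot.read_state();print(repr(s['ee_pos']),repr(s['ee_rot']))"
```

```text
t: 8.6
ee_pos: [0.4609, -0.2302, 0.1111]
ee_rot: [1.608, 1.864, -0.662]
wrist_force: [0.7, -0.1, 0.5]
grip_width: 0.0762
grip_force: 0.0
t: 9.35
ee_pos: [0.4605, -0.2289, 0.111]
ee_rot: [1.604, 1.866, -0.664]
wrist_force: [-4.2, 2.1, 4.7]
grip_width: 0.0512
grip_force: 39.9
array([ 0.46049374, -0.22889054,  0.11103056]) array([ 1.60351225,  1.86575009, -0.66385441])
```

```bash
python3 -m handwheel '0 0 -8 0 0 0;0 0 -25 0 0 0;0 0 -60 0 0 0;0 0 -110 0 0 0;-40 0 -150 0 0 0;-75 0 -185 0 0 0;-100 0 -210 0 0 0;-100 0 -210 0 0 0'
python3 - <<'E'
from h import *
C=np.array([.5315,.195,0]);up=np.array([0,0,1.]);O=rot(-jx,-jy)
def pose(th,mz):
    Q=R.from_rotvec(jy*th).as_matrix();M=C+up*mz
    return M-.055*Q@jz+.012*Q@jx, Q@O
p0,R0=pose(0,.33); go(p0,R0)
print(pose(np.pi/2,.1)[1][:,2])
for th,mz in [(0,.27),(.2,.24),(.4,.21),(.6,.18),(.78,.15),(.95,.13),(1.15,.115),(1.35,.105),(1.57,.1)]:
    p,Q=pose(th,mz);print(th,np.round(R0.T@(p-p0)*1000),np.round(R.from_matrix(R0.T@Q).as_rotvec(),2))
s=robot.read_state();print(s["grip_width"],s["grip_force"],s["wrist_force"])
E
```

```text
t: 10.35
ee_pos: [0.4494, -0.1505, 0.3319]
ee_rot: [1.603, 1.864, -0.655]
wrist_force: [0.2, 0.2, -2.4]
grip_width: 0.0516
grip_force: 39.9
mm [ 289.4  133.7 -242.7] rad [ 0.005  0.002 -0.009]
[ 0.11061587 -0.69840112  0.70710678]
0 [42.  0. 42.] [0. 0. 0.]
0.2 [65.  0. 75.] [-0.  -0.2  0. ]
0.4 [ 85.   0. 107.] [-0.  -0.4 -0. ]
0.6 [103.   0. 139.] [-0.  -0.6  0. ]
0.78 [120.   0. 169.] [-0.   -0.78  0.  ]
0.95 [128.   0. 191.] [-0.   -0.95 -0.  ]
1.15 [130.   0. 209.] [ 0.   -1.15  0.  ]
1.35 [128.   0. 222.] [ 0.   -1.35 -0.  ]
1.57 [120.   0. 230.] [-0.   -1.57  0.  ]
0.05157240429966783 39.93473816430196 [ 0.22242226  0.16677928 -2.42869497]
```

Run:
```python
from h import *
C=np.array([.5315,.195,0]);up=np.array([0,0,1.]);O=rot(-jx,-jy)
def pose(th,mz):
    Q=R.from_rotvec(-jy*th).as_matrix();M=C+up*mz
    return M-.055*Q@jz+.012*Q@jx, Q@O
p0,R0=pose(0,.33); go(p0,R0)
print(pose(np.pi/2,.1)[1][:,2])
for th,mz in [(0,.27),(.18,.25),(.36,.22),(.54,.19),(.72,.16),(.9,.14),(1.08,.12),(1.26,.11),(1.44,.1),(1.57,.1)]:
    p,Q=pose(th,mz);print(th,np.round(R0.T@(p-p0)*1000),np.round(R.from_matrix(R0.T@Q).as_rotvec(),2))
```

```text
mm [ 289.4  133.7 -242.7] rad [ 0.005  0.002 -0.009]
[-0.11061587  0.69840112 -0.70710678]
0 [42.  0. 42.] [0. 0. 0.]
0.18 [54.  0. 47.] [-0.    0.18 -0.  ]
0.36 [70.  0. 59.] [-0.    0.36 -0.  ]
0.54 [85. -0. 72.] [ 0.    0.54 -0.  ]
0.72 [99.  0. 87.] [0.   0.72 0.  ]
0.9 [104.  -0.  96.] [ 0.   0.9 -0. ]
1.08 [109.   0. 106.] [ 0.    1.08 -0.  ]
1.26 [106.   0. 112.] [ 0.    1.26 -0.  ]
1.44 [103.  -0. 119.] [0.   1.44 0.  ]
1.57 [ 96.   0. 120.] [ 0.    1.57 -0.  ]
```

```bash
python3 -m handwheel '289 134 -243 0 0 0;289 134 -243 0 0 0;289 134 -243 0 0 0;289 134 -243 0 0 0;289 134 -243 0 0 0;289 134 -243 0 0 0;289 134 -243 0 0 0;289 134 -243 0 0 0;289 134 -243 0 0 0'; python3 -c "
from h import *
print(np.round(robot.read_state()['qpos'],2));cv2.imwrite('pics/s2.png',cams.get_image('scene')['img'][60:400,100:520,::-1])"
```

```text
t: 11.48
ee_pos: [0.5233, 0.2397, 0.2954]
ee_rot: [1.602, 1.867, -0.665]
wrist_force: [0.4, -0.4, -2.2]
grip_width: 0.0519
grip_force: 39.9
[-0.31  0.58 -0.73  1.58  0.84  1.81 -1.02]
```

View pics/s2.png

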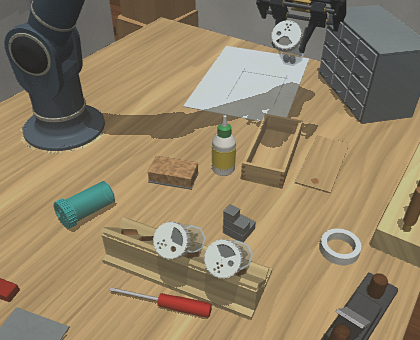

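The jar is held over the box with its lid at crop (286,35), the balls inside, and the other jars undisturbed. Now the dip.

```bash
python3 -m handwheel '42 0 42 0 0 0;54 0 47 0 .18 0;70 0 59 0 .36 0;85 0 72 0 .54 0;99 0 87 0 .72 0;104 0 96 0 .9 0;109 0 106 0 1.08 0;106 0 112 0 1.26 0;103 0 119 0 1.44 0;96 0 120 0 1.57 0;96 0 120 0 1.57 0;96 0 120 0 1.57 0'
python3 -c "
from h import *
s=robot.read_state();print(np.round(s['qpos'],2))
C=R.from_rotvec(s['ee_rot']).as_matrix();tx,tz=C[:,0],C[:,2]
M=s['ee_pos']+.012*tz-.055*tx;print('mouth',M,'or',s['ee_pos']+.012*tz+.055*tx,tz)
S=cams.get_image('scene')['img'][60:260,280:480,::-1];T=cams.get_image('top')['img'][180:320,120:320,::-1]
c=np.zeros((600,800,3),np.uint8);c[:400,:400]=cv2.resize(S,(400,400),interpolation=2);c[:280,400:]=cv2.resize(T,(400,280),interpolation=2);W=cams.get_image('wrist')['img'][:,:,::-1];c[300:600,400:]=cv2.resize(W,(400,300));cv2.imwrite('pics/d1.png',c)"
```

```text
t: 13.02
ee_pos: [0.5264, 0.2236, 0.1446]
ee_rot: [-1.606, -1.878, -0.665]
wrist_force: [0.7, 1.1, -1.9]
grip_width: 0.0515
grip_force: 39.9
[ 0.75  0.99 -1.32  1.93  0.27  0.7  -0.35]
mouth [0.53129836 0.19328231 0.09742194] or [0.51895046 0.27054596 0.17473855] [-0.10441764  0.69509477 -0.71129474]
```

View pics/d1.png

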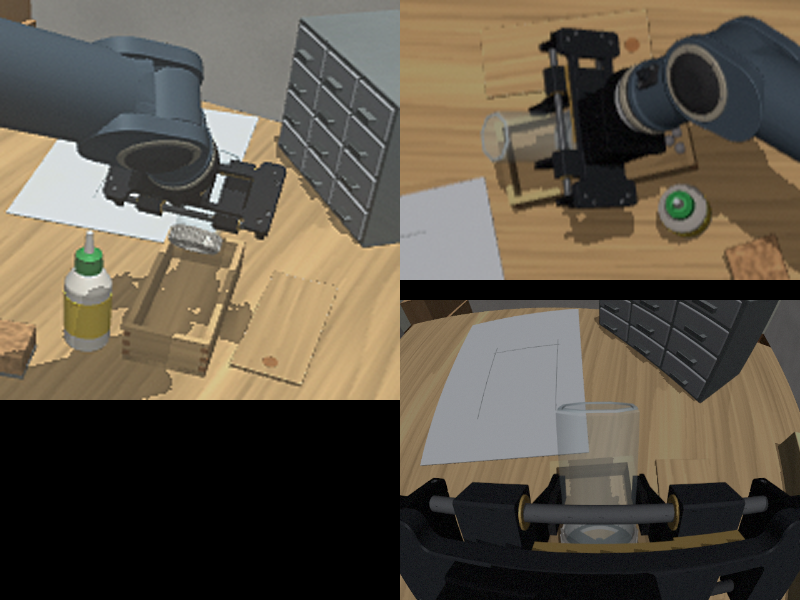

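The top view shows balls in the box's near end, about (675,140). I'll shake, then count.

```bash
python3 -m handwheel '12 0 -12 0 0 0;0 0 0 0 0 0;12 0 -12 0 0 0;0 0 0 0 0 0;12 0 -12 0 -.1 0;0 0 0 0 0 0;12 0 -12 0 0 0;0 0 0 0 0 0;0 0 0 0 0 0'
python3 -c "
from h import *
T=cams.get_image('top')['img'][200:290,160:280,::-1];W=cams.get_image('wrist')['img'][150:460,200:480,::-1]
c=np.zeros((600,800,3),np.uint8);c[:360,:480]=cv2.resize(T,(480,360),interpolation=2);c[:354,480:]=cv2.resize(W,(320,354),interpolation=2);cv2.imwrite('pics/d2.png',c[:360])"
```

```text
t: 14.3
ee_pos: [0.5261, 0.2233, 0.1433]
ee_rot: [-1.606, -1.876, -0.663]
wrist_force: [0.1, -0.2, -2.5]
grip_width: 0.0516
grip_force: 39.9
```

View pics/d2.png

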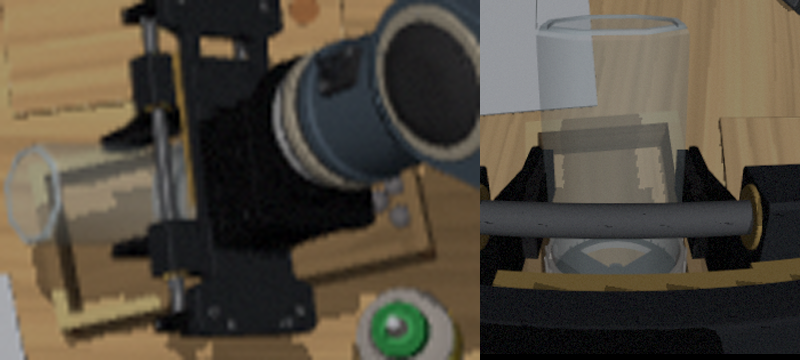

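The jar's mouth and body look empty in the wrist view, and at least three balls show at the box end, about (395,205). I'll right the jar above the box and count numerically.

Run:
```python
from h import *
C=np.array([.5315,.195,0]);up=np.array([0,0,1.]);O=rot(-jx,-jy)
def pose(th,mz):
    Q=R.from_rotvec(-jy*th).as_matrix();M=C+up*mz
    return M-.055*Q@jz+.012*Q@jx, Q@O
p0,R0=pose(1.57,.1)
for th,mz in [(1.39,.13),(1.2,.16),(1.02,.19),(.84,.22),(.66,.25),(.48,.28),(.3,.31),(.12,.33),(0,.345)]:
    p,Q=pose(th,mz);print(np.round(R0.T@(p-p0)*1000),np.round(R.from_matrix(R0.T@Q).as_rotvec(),2))
```

```text
[ 22.  -0. -11.] [-0.   -0.18  0.  ]
[ 43.  -0. -22.] [-0.   -0.37  0.  ]
[ 62.  -0. -33.] [-0.   -0.55  0.  ]
[ 79.  -0. -45.] [-0.   -0.73  0.  ]
[ 94.  -0. -58.] [-0.   -0.91  0.  ]
[108.  -0. -72.] [-0.   -1.09  0.  ]
[121.  -0. -88.] [-0.   -1.27  0.  ]
[126.  -0. -98.] [ 0.   -1.45  0.  ]
[ 130.   -0. -106.] [-0.   -1.57  0.  ]
```

```bash
python3 -m handwheel '22 0 -11 0 -.18 0;43 0 -22 0 -.37 0;62 0 -33 0 -.55 0;79 0 -45 0 -.73 0;94 0 -58 0 -.91 0;108 0 -72 0 -1.09 0;121 0 -88 0 -1.27 0;126 0 -98 0 -1.45 0;130 0 -106 0 -1.57 0;130 0 -106 0 -1.57 0'
cat > count.py <<'E'
from h import *
for nm in("top","scene"):
    d=cams.get_image(nm);I=d["img"];h=cv2.cvtColor(I,cv2.COLOR_RGB2HSV)
    pts=[]  # box interior at ball height
    W=np.array(d["world_to_cam"]);f=240/np.tan(np.radians(d["fovy"])/2)
    C=np.array([.5315,.192,.015]);b=np.radians(11.5);bx=np.array([-np.sin(b),np.cos(b),0]);by=np.array([-np.cos(b),-np.sin(b),0])
    for u,v in((-.1,-.04),(.1,-.04),(.1,.04),(-.1,.04)):
        q=W[:3,:3]@(C+u*bx+v*by)+W[:3,3];pts.append([d["cx"]+f*q[0]/q[2],d["cy"]+f*q[1]/q[2]])
    t=np.zeros(h.shape[:2],np.uint8);cv2.fillPoly(t,[np.int32(pts)],1)
    m=(t>0)&(h[...,1]<45)
    for n,c,_ in blobs(m,4):
        p=plane(d,c,C,[0,0,1])-C;print(nm,n,np.round(c,1),"box xy mm",np.round([p@bx*1000,p@by*1000]),I[int(c[1]),int(c[0])])
d=cams.get_image("wrist");print(robot.read_state()["t"])
E
python3 count.py
```

```text
t: 15.65
ee_pos: [0.5221, 0.2434, 0.31]
ee_rot: [1.601, 1.874, -0.66]
wrist_force: [-0.2, -0.4, -2.9]
grip_width: 0.0516
grip_force: 39.9
top 17 [252.1 232.4] box xy mm [-83. -39.] [146 142 143]
top 55 [190.  243.5] box xy mm [ 68. -39.] [155 148 142]
top 42 [255.9 248. ] box xy mm [-85.  -0.] [143 140 109]
top 16 [179.9 248.9] box xy mm [ 94. -31.] [23 25 26]
top 19 [259.5 253.6] box xy mm [-92.  15.] [145 139 141]
15.8
```

```bash
python3 -c "
from h import *
h=cv2.cvtColor(cams.get_image('top')['img'],cv2.COLOR_RGB2HSV)[226:262,246:268]
print('\n'.join(''.join('#' if a<45 else '.' for a in r) for r in h[...,1]))"
```

```text
......................
......................
......................
.....###..............
....####..............
....#####.............
....#####.............
....#####.............
.....###..............
......................
......................
......................
......................
......................
......................
......................
......................
............#.........
...........###........
..........####........
..........#####.......
..........#####.......
.......####.#.........
......#####...........
......#####...........
......#####...........
.......###..####......
............####......
............####......
............####......
.............##.......
......................
......................
......................
......................
......................
```

Four separate balls are in the box. Now to return the jar to the recorded grasp pose.

Run:
```python
from h import *
Rg=R.from_rotvec([1.60351,1.86575,-.66385]).as_matrix();Pg=np.array([.46049,-.22889,.11103])
go(Pg-.11*Rg[:,2]+[0,0,.15],Rg)
```

```text
mm [-285.5 -133.5  246.2] rad [ 0.001 -0.003 -0.002]
```

```bash
python3 -m handwheel '-285 -133 246 0 -.003 -.002;-285 -133 246 0 -.003 -.002;-285 -133 246 0 -.003 -.002;-285 -133 246 0 -.003 -.002;-285 -133 246 0 -.003 -.002;-285 -133 246 0 -.003 -.002;-285 -133 246 0 -.003 -.002;-285 -133 246 0 -.003 -.002;-285 -133 246 0 -.003 -.002;-285 -133 246 0 -.003 -.002'
python3 - <<'E'
from h import *
Rg=R.from_rotvec([1.60351,1.86575,-.66385]).as_matrix();Pg=np.array([.46049,-.22889,.11103])
go(Pg-.11*Rg[:,2],Rg);go(Pg-.02*Rg[:,2],Rg)
E
```

```text
t: 17.1
ee_pos: [0.4497, -0.1493, 0.3388]
ee_rot: [1.598, 1.868, -0.663]
wrist_force: [-1.3, -0.3, -2.1]
grip_width: 0.0518
grip_force: 39.9
mm [105.1  -2.1 107.4] rad [0.003 0.001 0.003]
mm [105.2  -2.3 197.4] rad [0.003 0.001 0.003]
```

```bash
python3 -m handwheel '40 -1 40 0 0 0;80 -2 80 0 0 0;103 -2 107 0 0 0;103 -2 140 0 0 0;103 -2 170 0 0 0;103 -2 190 0 0 0;103 -2 197 0 0 0;103 -2 197 0 0 0'
python3 - <<'E'
from h import *
Rg=R.from_rotvec([1.60351,1.86575,-.66385]).as_matrix();Pg=np.array([.46049,-.22889,.11103])
go(Pg,Rg);s=robot.read_state();print(np.round(s["wrist_force"],1))
E
```

```text
t: 18.1
ee_pos: [0.4586, -0.2169, 0.1268]
ee_rot: [1.6, 1.868, -0.664]
wrist_force: [0.5, 1.6, -2.0]
grip_width: 0.0521
grip_force: 39.9
mm [ 2.6  0.  19.7] rad [0.002 0.001 0.003]
[ 0.5  1.6 -2. ]
```

```bash
python3 -m handwheel '1 0 4 0 0 0;1 0 8 0 0 0;1 0 12 0 0 0;1 0 15 0 0 0;1 0 17 0 0 0;1 0 18 0 0 0;1 0 19 0 0 0;1 0 19 0 0 0'
python3 - <<'E'
from h import *
Rg=R.from_rotvec([1.60351,1.86575,-.66385]).as_matrix();Pg=np.array([.46049,-.22889,.11103])
go(Pg,Rg)
E
```

```text
t: 19.1
ee_pos: [0.46, -0.2303, 0.1129]
ee_rot: [1.6, 1.866, -0.665]
wrist_force: [-0.5, -0.9, -2.1]
grip_width: 0.0519
grip_force: 39.9
mm [2.3 0.7 0.4] rad [0.001 0.002 0.002]
```

```bash
python3 -m handwheel '.5 0 .5 0 0 0;1 0 1 0 0 0;1.5 0 1.5 0 0 0;1.5 0 1.5 0 0 0'; python3 -m handwheel '.5 0 0 0 0 0;1 0 .5 0 0 0;1 0 1 0 0 0;1 0 1 0 0 0'
```

```text
t: 19.6
ee_pos: [0.4601, -0.2302, 0.1123]
ee_rot: [1.598, 1.864, -0.667]
wrist_force: [-3.9, 5.1, 8.8]
grip_width: 0.0516
grip_force: 40.0
t: 20.1
ee_pos: [0.4601, -0.2302, 0.1122]
ee_rot: [1.597, 1.861, -0.669]
wrist_force: [-7.4, 9.3, 17.7]
grip_width: 0.0519
grip_force: 40.0
```

The jar is seated: about 20 N on the bed, within 2 mm of its start. I'll ease off, release and withdraw.

```bash
python3 -m handwheel '-.5 0 -.8 0 0 0;-1 0 -1.5 0 0 0;-1 0 -1.5 0 0 0'; python3 -m handwheel '0 0 0 0 0 0;0 0 0 0 0 0;0 0 0 0 0 0;0 0 0 0 0 0' 74; python3 -m handwheel '0 0 -15 0 0 0;0 0 -40 0 0 0;0 0 -90 0 0 0;0 0 -130 0 0 0;0 0 -130 0 0 0;0 0 -130 0 0 0'
python3 - <<'E'
from h import *
h=cv2.cvtColor(cams.get_image("scene")["img"],cv2.COLOR_RGB2HSV)
m=np.zeros(h.shape[:2],bool);m[255:345,195:365]=((h[...,1]<40)&(h[...,2]>175))[255:345,195:365]
for n,c,l in blobs(m,150):
    e=cv2.fitEllipse(cv2.convexHull(max(cv2.findContours(l.astype(np.uint8),0,1)[0],key=len)));print(n,np.round(e[0],1),np.round(e[1],1))
E
python3 count.py
```

```text
t: 20.48
ee_pos: [0.4602, -0.23, 0.1121]
ee_rot: [1.599, 1.865, -0.666]
wrist_force: [-2.2, 3.1, 6.1]
grip_width: 0.0518
grip_force: 39.9
t: 20.98
ee_pos: [0.4599, -0.23, 0.111]
ee_rot: [1.6, 1.866, -0.665]
wrist_force: [-0.1, -0.1, -0.7]
grip_width: 0.0727
grip_force: 0.0
t: 21.72
ee_pos: [0.4451, -0.139, 0.2026]
ee_rot: [1.6, 1.866, -0.666]
wrist_force: [-0.0, 0.6, 0.5]
grip_width: 0.0739
grip_force: 0.0
680 [221.6 282.6] [31.9 34.8]
767 [270.  299.8] [34.7 36.2]
853 [322.2 318.4] [36.8 38.6]
top 17 [252.1 232.4] box xy mm [-83. -39.] [143 139 140]
top 42 [255.9 248. ] box xy mm [-85.  -0.] [140 137 107]
top 19 [259.5 253.6] box xy mm [-92.  15.] [142 136 137]
top 162 [252.2 261.4] box xy mm [-71.  31.] [26 26 26]
21.925
```

The lid is back at (221.6,282.6), against (221.3,282.7) at the start. The neighbours are unmoved and all four balls are in the box.

```bash
python3 -c "
from bench import robot
print(robot.hand_in())"
```

```text
the job is handed in; nothing more can be done
None
```

The job is handed in at about 22 s: all four balls are in the box, the empty jar is back in its cradle (lid within about a pixel of where it began in the scene camera), and the gripper is clear; no verdict was returned.

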